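Fit the L-shaped snack dishes into the serving tray

ROBOT

A 7-joint arm with a two-finger parallel gripper is mounted at the origin on a cart in front of the work surface, level with it; the furniture and walls round the work are solid. World frame = base frame: x ahead of the robot, y to its left, z up, the work surface at z = 0. Lengths are in mm, angles in rad, forces in N, time in s.
With the tool pointing down it reaches from about 400 to 900 mm from the base axis. Payload 5.6 kg.
Tool frame: the origin (TCP) lies midway between the tips of the shut fingers; the grasp point (between the pads) lies 19 mm behind it; z points along the fingers, y is the line along which they close (so a half turn about z gives the same grasp; the last joint's range is limited). The gripper opens to 92 mm and grips with 3 to 60 N. Pads are 20 mm wide; open, the fingers measure 128 mm over their backs; the gripper's body (75 mm by 189 mm) begins 69 mm behind the grasp point.
Start: joints at [-1.33, 0.468, -0.012, 1.603, 0.006, 1.071, -0.056], TCP at [182.045, 623.994, 214.592] pointing down, gripper open.
Joint ranges: [-2.53, 2.53], [-0.31, 2.02], [-1.57, 1.55], [0.28, 2.44], [-1.29, 4.43], [0.15, 1.84], [-2.92, 2.92]. Speed limits (rad/s): [2.57, 2.57, 3.14, 3.14, 3.14, 3.14, 3.14].

INTERFACE

Orientations are given as a rotation vector (axis times angle).
In Python, from cell import robot, grip, kin, viewer gives the robot as it stands. Calls block until the motion is done:
- robot.movep(position, orientation): joint-space move of the TCP to a pose.
- robot.servo_line(position, feed=150, rotation=None): straight line of the TCP; rotation=None keeps the orientation; feed is the mean speed in mm/s.
- robot.goto_joints(angles): joint-space move.
- grip(opening, newtons=None): opening from 0.0 (shut) to 1.0 (fully open); newtons is the grip in N (None keeps the last); returns when the fingers have stopped.
- robot.hold(seconds).
- kin.ik(position, orientation): joint angles nearest the present ones, or None.
- robot.observe(): the state.
- viewer.read_camera(name): name is "scene" or "side" or "wrist"; returns the picture (480x640x3 uint8, red, green, blue); there is no depth.
- viewer.camera_info(name): a dict with "camera_matrix" (3x3 intrinsics, pixels), "R" (3x3) and "t" (3): a world point X has camera coordinates R X + t. Camera axes: x right, y down, z forward; pixel columns grow to the right and rows downward; lengths in mm; the calibration is good to about 2 mm. A picture is of the moment at which its call begins: read the wrist's pose just before it. camera_info takes no time and is no camera call; for the wrist camera it gives the pose at the moment of the call.
A pose or a line that the arm cannot do raises robot.IKError and nothing moves.
- robot.job_done(): hands the job in; it is judged then, once.
Trained networks look in the newest picture that a camera, given by its name, has taken for a name from the list of things; names that differ only in an ending like _2 or _b are one class to them, and where a whole thing is asked for, a point or a joint stands for the part that bears it (a point fixed in the world has none). Each returns a list of dicts, best first, with "confidence" (0 to 1); they miss things now and then, are a little off and sometimes report something else, mostly with a low value. They report only what shows in the picture. A call takes as long as a camera call.
- viewer.silhouettes(name, camera): "mask" (480x640 bool, what is visible of it).
- viewer.pinpoint(name, camera): "at" ([x, y, z] in mm, in the coordinates of the camera as it stood for that picture, good to about 4 mm: a listed point, or the origin of a listed thing).
The state is a dict: "t": time; "joints": joint angles; "joint_velocities": joint speeds; "joint_torque": joint torques, N m; "tcp_pos": TCP position; "tcp_rot": TCP orientation; "contact_force": force on the tool from outside, world axes, zero at the start; "wrist_torque": the same for the moment, N m; "grip_width": opening from 0.0 (shut) to 1.0 (fully open); "grip_force": force on a finger pad.
Only numpy, scipy, OpenCV 4.12 (cv2) and the standard library are available. Lean on these libraries where they do the work, as an engineer would, in place of code of your own. Each camera call takes 0.05 s, during which the arm holds its last target. There are 200 camera calls.

TASK

Put the two L-shaped snack dishes into the wooden serving tray, turned so that they interlock and both stand flat on the tray's floor, right way up. They are stoneware: lower them in and let go, do not let them drop. Leave the tray, the mug, the glass and the teaspoon where they are.

Things in the scene. Friction and masses are not known exactly. Their poses are not given: they have to be found in the camera images.
- tray: wooden serving tray, loose, 1.1 kg, dark metal bow handle on each short end. Inside 144 mm (its x) by 214 mm (its y), outside 164 x 234; walls 10 thick, 30 high, floor 8 thick, so 22 mm deep; handles rise to 54 mm over the end walls, leaning outwards. Origin: centre of its underside, z up.
- tray_floor (a point): centre of the tray's floor (upper side), axes as the tray. The dishes just fill the tray, with 2 to 3 mm of play at each side and between them, one turned half round from the other: origins at x = 0, y = -35 mm (yaw 0 or +90 degrees to the tray) and x = 0, y = +35 mm (yaw 180 or 270 degrees, respectively); either dish at either end.
- dish_a: open L-shaped stoneware snack dish, grey-green, twin of dish_b: 138 x 138 mm over the rim, 42 high, 0.3 to 0.5 kg; three 68 mm square compartments. Origin: centre of the 138 mm square on the underside (the L's inner corner), z up. Corner compartment centred at x = -35, y = -35 mm, arms at (+35, -35) and (-35, +35), quarter x > 0, y > 0 empty. Floor 6, walls 5 thick, foot 4 mm inside the rim all round.
- dish_a_rib1 (a point): top middle of a partition of dish_a, at x = 0, y = -35, z = 40 mm in the dish's frame (same axes). Upright wall between the corner compartment and an arm, 10 mm thick, 50 (foot) to 58 mm long along the dish's y, from the dish's floor up to 40 mm: the place to lift the dish, pinched along x. Fingers go down into the compartments on both sides: free for 55 mm each way along x and 50 mm wide at the floor.
- dish_a_rib2 (a point): top middle of a partition of dish_a, at x = -35, y = 0, z = 40 mm in the dish's frame (same axes). Upright wall between the corner compartment and an arm, 10 mm thick, 50 (foot) to 58 mm long along the dish's x, from the dish's floor up to 40 mm: the place to lift the dish, pinched along y. Fingers go down into the compartments on both sides: free for 55 mm each way along y and 50 mm wide at the floor.
- dish_b: open L-shaped stoneware snack dish, grey-green, twin of dish_a: 138 x 138 mm over the rim, 42 high, 0.3 to 0.5 kg; three 68 mm square compartments. Origin: centre of the 138 mm square on the underside (the L's inner corner), z up. Corner compartment centred at x = -35, y = -35 mm, arms at (+35, -35) and (-35, +35), quarter x > 0, y > 0 empty. Floor 6, walls 5 thick, foot 4 mm inside the rim all round.
- dish_b_rib1 (a point): top middle of a partition of dish_b, at x = 0, y = -35, z = 40 mm in the dish's frame (same axes). Upright wall between the corner compartment and an arm, 10 mm thick, 50 (foot) to 58 mm long along the dish's y, from the dish's floor up to 40 mm: the place to lift the dish, pinched along x. Fingers go down into the compartments on both sides: free for 55 mm each way along x and 50 mm wide at the floor.
- dish_b_rib2 (a point): top middle of a partition of dish_b, at x = -35, y = 0, z = 40 mm in the dish's frame (same axes). Upright wall between the corner compartment and an arm, 10 mm thick, 50 (foot) to 58 mm long along the dish's x, from the dish's floor up to 40 mm: the place to lift the dish, pinched along y. Fingers go down into the compartments on both sides: free for 55 mm each way along y and 50 mm wide at the floor.
- coffee_machine: black coffee machine, fixed, an obstacle to the robot's left: 335 mm high. From its origin (centre, underside) it reaches from -75 to +66 mm along x and from -196 to +260 mm along y; its round cup shelf, 70 mm high, reaches to -258 mm along y. Between it and the robot the worktop is free; hold the arm in close when swinging past it.
- mug: bystander: white mug, 91 mm high, 80 mm across, with a handle; origin at its underside
- glass: bystander: clear drinking glass, 88 mm high, 80 mm across; origin at the centre of its underside
- teaspoon: bystander: steel teaspoon, 130 mm long, lying flat; origin at its middle, underside

How it is judged:
By the outcome, as a careful person would: the job done as asked, in the order asked, and still so for the second after the job is handed in, with the robot touching nothing.
It also fails if it takes over 59 s, if anything falls off the work surface, if the arm or the gripper's body presses on something with over 40 N, if the wrist force passes 120 N, or if a joint passes its speed limit or range.

## Working session

There is one attempt and no reset: what is moved stays moved. The work goes in short steps, each a Python script; the robot and the scene stay as the last script left them, time stands still between calls to the robot, and variables do not carry over. Pictures are saved under pics/ and viewed, at most 10 in all, crops included, and the job is handed in when it is done.

```bash
mkdir -p pics; ls
cat > h.py <<'E'
import numpy as np, cv2
from cell import robot, grip, kin, viewer
def w(cam,p,ci=None):
    ci=ci or viewer.camera_info(cam); return np.array(ci["R"]).T@(np.array(p)-np.array(ci["t"]))
def snap(cam,f=None):
    ci=viewer.camera_info(cam); im=viewer.read_camera(cam)
    if f: cv2.imwrite("pics/"+f,im[:,:,::-1])
    return ci,im
E
python3 - <<'E'
from h import *
np.set_printoptions(precision=1,suppress=True)
ims=[]
for c in ["scene","side"]:
    ci,im=snap(c); ims.append(im)
    print(c,"cam at",-np.array(ci["R"]).T@ci["t"])
    for n in ["tray","dish_a","dish_a_rib1","dish_a_rib2","coffee_machine","mug","glass","teaspoon"]:
        for d in viewer.pinpoint(n,c): print(n,round(d["confidence"],2),w(c,d["at"],ci))
cv2.imwrite("pics/1.png",cv2.resize(np.vstack(ims),(600,900))[:, :,::-1][:450]); 
cv2.imwrite("pics/s1.png",ims[0][:,:,::-1]);cv2.imwrite("pics/s2.png",ims[1][:,:,::-1])
print(robot.observe()["t"])
E
```

```text
pics
scene cam at [ 165.1 1092.3  992.5]
tray 0.81 [523.6 -81.6  -2.8]
dish_a 0.84 [492.6 161.3  -2. ]
dish_a 0.81 [ 506.1 -340.3   -2.5]
dish_a_rib1 0.72 [524.2 159.3  40.1]
dish_a_rib1 0.63 [493.4 130.4  34.8]
dish_a_rib2 0.72 [524.2 159.3  40.1]
dish_a_rib2 0.63 [493.4 130.4  34.8]
coffee_machine 0.35 [524.9 -81.3   0.7]
mug 0.91 [725.4  -9.    0.2]
glass 0.83 [ 734.9 -226.    -3.2]
side cam at [-527.5 -628.2  667.5]
tray 0.85 [524.6 -79.9  -0.5]
dish_a 0.94 [494.3 168.6   1.8]
dish_a 0.86 [ 502.2 -335.4    1.7]
dish_a_rib1 0.89 [491.7 130.9  41.1]
dish_a_rib1 0.65 [522.  164.5  42.5]
dish_a_rib2 0.89 [491.7 130.9  41.1]
dish_a_rib2 0.65 [522.  164.5  42.5]
mug 0.88 [727.5  -4.3  -1.8]
0.9
```

View pics/s1.png

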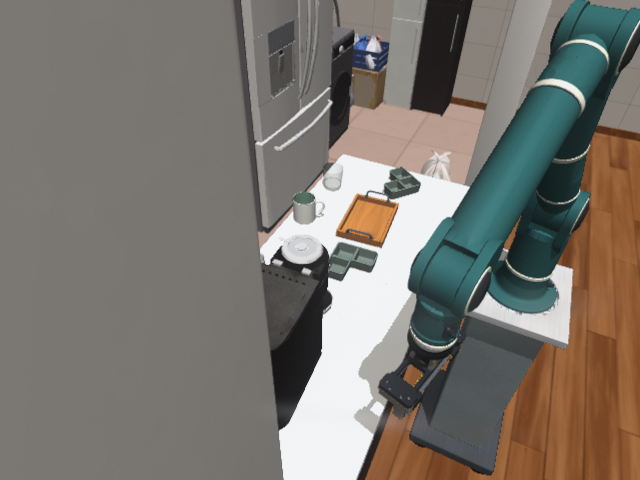

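View pics/s2.png

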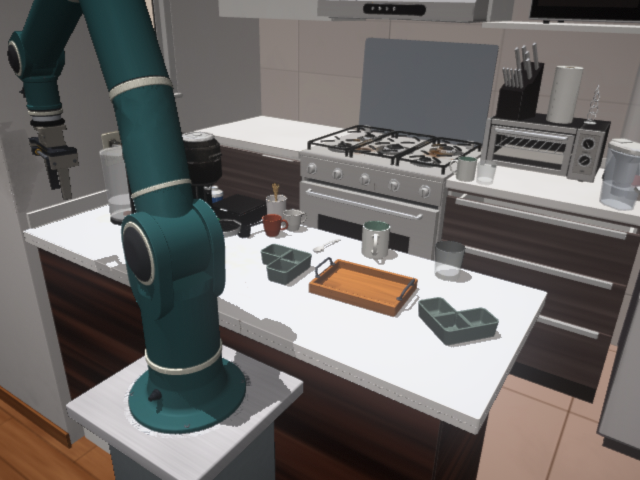

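The scene view shows the tray at about (370,218), dishes at (352,258) and (402,182), the mug at (305,208) and the coffee machine at (295,340). The side view shows the same layout, plus the teaspoon at (327,244). Next I'll locate the coffee machine and swing past it.

```bash
cat >> h.py <<'E'
def ray(ci,u,v,z):
    K=np.array(ci["camera_matrix"]);R=np.array(ci["R"]);c=-R.T@np.array(ci["t"])
    d=R.T@np.linalg.solve(K,[u,v,1.]); return c+d*(z-c[2])/d[2]
def down(yaw):  # tool z down, tool y (closing line) at angle yaw from world x... 
    y=np.array([np.cos(yaw),np.sin(yaw),0]);z=np.array([0,0,-1.]);x=np.cross(y,z)
    return cv2.Rodrigues(np.column_stack([x,y,z]))[0].ravel()
E
python3 - <<'E'
from h import *
np.set_printoptions(precision=2,suppress=True)
s=viewer.camera_info("scene");d=viewer.camera_info("side")
for p,z in [((278,425),0),((322,350),0),((327,305),70),((270,265),335),((322,296),335),((328,262),230)]: print("scene",p,z,ray(s,*p,z))
for p,z in [((230,235),0),((240,200),70),((327,244),0),((315,249),0),((340,240),0)]: print("side",p,z,ray(d,*p,z))
o=robot.observe();print(cv2.Rodrigues(np.array(o["tcp_rot"]))[0])
for P in [(150,400,350),(300,300,350),(430,0,350),(505,-80,420),(490,160,350),(505,-338,350)]:
  for y in [np.pi/2,0,-np.pi/2,np.pi]: 
    print(P,y,kin.ik(P,down(y)))
E
```

```text
scene (278, 425) 0 [444.41 703.39   0.  ]
scene (322, 350) 0 [440.9  476.82   0.  ]
scene (327, 305) 70 [470.92 385.74  70.  ]
scene (270, 265) 335 [536.92 544.06 335.  ]
scene (322, 296) 335 [401.55 572.47 335.  ]
scene (328, 262) 230 [473.74 383.35 230.  ]
side (230, 235) 0 [592.73 436.94   0.  ]
side (240, 200) 70 [712.27 496.54  70.  ]
side (327, 244) 0 [714.87 150.92   0.  ]
side (315, 249) 0 [663.22 160.59   0.  ]
side (340, 240) 0 [764.12 134.23   0.  ]
[[-0.96  0.28  0.  ]
 [ 0.28  0.96  0.  ]
 [-0.    0.   -1.  ]]
(150, 400, 350) 1.5707963267948966 [-1.22 -0.04 -0.06  1.93 -0.    1.26  0.28]
(150, 400, 350) 0 [-1.48 -0.06  0.18  1.94  0.01  1.26 -1.3 ]
(150, 400, 350) -1.5707963267948966 [-1.67 -0.07  0.36  1.95  0.03  1.26 -2.89]
(150, 400, 350) 3.141592653589793 [-0.99 -0.03 -0.29  1.91 -0.01  1.26  1.86]
(300, 300, 350) 1.5707963267948966 [-0.94 -0.06  0.07  1.94  0.    1.26  0.7 ]
(300, 300, 350) 0 [-1.19 -0.07  0.31  1.95  0.02  1.26 -0.89]
(300, 300, 350) -1.5707963267948966 [-1.38 -0.09  0.49  1.96  0.04  1.26 -2.48]
(300, 300, 350) 3.141592653589793 [-0.74 -0.04 -0.1
[... 518 characters left out ...]
9 -0.07  1.41 -1.38]
(505, -80, 420) 3.141592653589793 [-1.13  0.14  1.39  1.7  -0.14  1.42 -2.86]
(490, 160, 350) 1.5707963267948966 [-0.66  0.11  0.31  1.77 -0.04  1.26  1.23]
(490, 160, 350) 0 [-0.85  0.11  0.53  1.78 -0.06  1.26 -0.31]
(490, 160, 350) -1.5707963267948966 [-0.99  0.12  0.68  1.79 -0.08  1.26 -1.86]
(490, 160, 350) 3.141592653589793 [-0.48  0.12  0.11  1.76 -0.01  1.26  2.77]
(505, -338, 350) 1.5707963267948966 [-0.29  0.47  1.18  1.59 -0.44  1.38  2.51]
(505, -338, 350) 0 [-0.24  0.43  1.09  1.59 -0.39  1.36  0.89]
(505, -338, 350) -1.5707963267948966 [-0.3   0.48  1.2   1.59 -0.46  1.38 -0.62]
(505, -338, 350) 3.141592653589793 [-0.35  0.58  1.36  1.6  -0.57  1.43 -2.09]
```

Run:
```python
from h import *
np.set_printoptions(precision=1,suppress=True)
robot.goto_joints([-1.3,-0.06,0,1.94,0,1.26,0])
robot.goto_joints([-0.3,-0.06,0,1.94,0,1.26,0])
o=robot.observe();print(o["t"],o["tcp_pos"],cv2.Rodrigues(np.array(o["tcp_rot"]))[0])
ci=viewer.camera_info("wrist");R=np.array(ci["R"]);print("cam",-R.T@ci["t"],R[2],R[0],ci["camera_matrix"])
for P,f,ns in [((450,150,400),"w1.png",["dish_a","dish_a_rib1"]),((500,-80,430),"w2.png",["tray","tray_floor","dish_a"]),((480,-310,400),"w3.png",["dish_a","dish_a_rib1"])]:
    robot.movep(P,down(np.pi/2))
    ci,im=snap("wrist",f);print(f,robot.observe()["t"])
    np.savez("pics/"+f[:2],K=ci["camera_matrix"],R=ci["R"],t=ci["t"])
    for n in ns:
        for d in viewer.pinpoint(n,"wrist"): print(n,round(d["confidence"],2),w("wrist",d["at"],ci))
cv2.imwrite("pics/m.png",np.hstack([cv2.resize(cv2.imread(f"pics/w{i}.png"),(400,300)) for i in (1,2)]))
```

```text
3.4417 [410.4  93.1 351.8] [[-0.3  1.   0. ]
 [ 1.   0.3  0. ]
 [ 0.   0.  -1. ]]
cam [389.1 162.6 521.6] [ 0.1 -0.3 -1. ] [1.  0.3 0. ] [[331.8   0.  320.5]
 [  0.  331.8 245.1]
 [  0.    0.    1. ]]
w1.png 4.5833
dish_a 0.96 [ 507.1 -335.1   -0.5]
dish_a 0.91 [491.9 167.4   0.9]
dish_a_rib1 0.82 [527.9 168.3  38.1]
dish_a_rib1 0.68 [493.8 131.1  40.7]
dish_a_rib1 0.47 [ 510.3 -336.3   -1.5]
w2.png 5.675
tray 0.91 [526.2 -81.2   0.9]
tray_floor 0.56 [524.9 -82.2   8.1]
dish_a 0.72 [494.2 166.6   2.3]
dish_a 0.56 [ 508.  -335.2    1. ]
w3.png 6.8
dish_a 0.69 [ 508.7 -337.    -0.6]
dish_a 0.57 [494.3 165.6  -1.7]
dish_a_rib1 0.84 [496.  130.8  41.9]
dish_a_rib1 0.73 [525.4 167.6  38.4]
```

View pics/m.png

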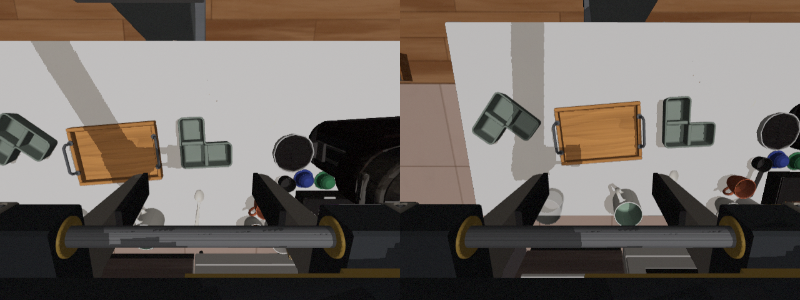

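View pics/w3.png

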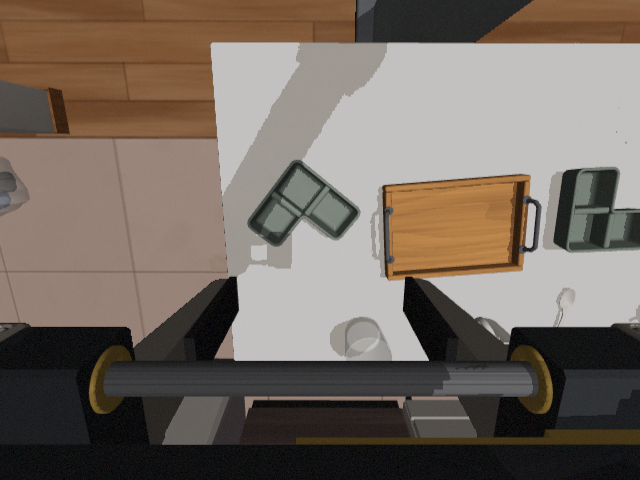

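The wrist views show D1 upright with its corner compartment at the lower left, so its yaw is about 90°. D2, at (302,200) in the third picture, has its corner compartment towards the robot, so its yaw is about -45°. The tray is centred at (455,228), with its long side along y and only a slight yaw. I'll refine these poses by fitting models to the masks over several views, with height left free.

```bash
cat >> h.py <<'E'
from scipy.optimize import minimize
Lr=lambda h,z:np.array([(-h,-h,z),(h,-h,z),(h,h-69,z),(h-69,h-69,z),(h-69,h,z),(-h,h,z)],float)
def Lring(a,z): # rim half a, inner arm edge at a-69 (inset grows inwards)
    i=-1-(69-a) ; return np.array([(-a,-a,z),(a,-a,z),(a,i,z),(i,i,z),(i,a,z),(-a,a,z)],float)
def rect(a,b,z): return np.array([(-a,-b,z),(a,-b,z),(a,b,z),(-a,b,z)],float)
def prism(lo,hi): 
    n=len(lo); return [lo,hi]+[np.array([lo[i],lo[(i+1)%n],hi[(i+1)%n],hi[i]]) for i in range(n)]
DISH=prism(Lring(65,0),Lring(69,42)); TRAY=prism(rect(82,117,0),rect(82,117,30))
S=4
def render(faces,p,ci):
    x,y,yaw,z=p;c,s=np.cos(yaw),np.sin(yaw);R0=np.array([[c,-s,0],[s,c,0],[0,0,1]])
    m=np.zeros((480*S,640*S),np.uint8);K,R,t=[np.array(ci[k]) for k in("camera_matrix","R","t")]
    for f in faces:
        q=(f@R0.T+[x,y,z])@R.T+t;q=q@K.T;uv=q[:,:2]/q[:,2:]
        cv2.fillPoly(m,[np.round(((uv+.5)*S-.5)*16).astype(np.int32)],255,shift=4)
    return cv2.resize(m,(640,480),interpolation=cv2.INTER_AREA)/255.
def fit(faces,p0,views,zfree=True):
    def cost(p):
        p=p if zfree else [*p,0]
        return sum(np.abs(render(faces,p,ci)-mk)[:330].sum()/mk.sum() for ci,mk in views)
    n=4 if zfree else 3
    sim=np.vstack([p0[:n]]+[np.array(p0[:n])+d for d in np.diag([8,8,.12,6])[:n,:n]])
    r=minimize(cost,p0[:n],method="Nelder-Mead",options=dict(initial_simplex=sim,xatol=.03,fatol=1e-5,maxiter=300))
    return r.x,r.fun/len(views)
def masks(name,cam,ci,at,faces):
    """mask best overlapping the model at the rough pose"""
    best=None;m0=render(faces,at,ci)
    for d in viewer.silhouettes(name,cam):
        mk=cv2.morphologyEx(d["mask"].astype(np.uint8),cv2.MORPH_OPEN,np.ones((9,9))) if name=="tray" else d["mask"]
        iou=np.minimum(mk,m0).sum()/np.maximum(mk,m0).sum()
        if best is None or iou>best[0]: best=(iou,mk.astype(float))
    return best
E
python3 - <<'E'
from h import *
np.set_printoptions(precision=3,suppress=True)
G={"D1":("dish_a",DISH,[493,167,np.pi/2,0]),"D2":("dish_a",DISH,[507,-336,-np.pi/4,0]),"T":("tray",TRAY,[525,-81,.05,0])}
V={k:[] for k in G}
def look(ci,ks):
    for k in ks:
        n,f,p=G[k];b=masks(n,"wrist",ci,p,f)
        if b: print(k,"iou",round(b[0],2)); 
        if b and b[0]>.5: V[k].append((ci,b[1]))
look(viewer.camera_info("wrist"),["D2","T"])
for P,ks in [((470,-210,330),["D2","T"]),((470,-20,330),["T","D1"]),((450,170,330),["D1"])]:
    robot.movep(P,down(np.pi/2)); robot.hold(.1); ci,im=snap("wrist"); look(ci,ks)
for k in G:
    for zf in (True,False): print(k,zf,*fit(G[k][1],G[k][2],V[k],zf))
    if k!="T": 
        for v in V[k]: print("  single",*fit(G[k][1],G[k][2],[v],False))
print(robot.observe()["t"])
E
```

```text
D2 iou 0.88
T iou 0.94
D2 iou 0.89
T iou 0.9
T iou 0.91
D1 iou 0.9
D1 iou 0.88
D1 True [493.792 163.277   1.619  -3.445] 0.047395450881863116
D1 False [492.963 162.814   1.615] 0.05447638875930044
  single [493.072 163.276   1.618] 0.0522590082429813
  single [493.099 163.069   1.612] 0.05460182239715318
D2 True [ 507.053 -336.851   -0.674   -1.771] 0.033119938113092516
D2 False [ 506.913 -336.719   -0.677] 0.03438970650297654
  single [ 506.945 -336.76    -0.674] 0.030632616683036854
  single [ 506.84  -336.771   -0.682] 0.036119910021576454
T True [529.514 -81.159   0.085  -3.67 ] 0.04942966545938687
T False [528.774 -82.264   0.076] 0.058069664830259236
9.825
```

Run:
```python
from h import *
P={"D1":(DISH,[493.0,163,1.615,0]),"T":(TRAY,[528.8,-82.2,.076,0]),"D1p":(DISH,[493.3,166.5,1.615,0])}
robot.movep((470,60,330),down(np.pi/2)); robot.hold(.1); ci,im=snap("wrist","b.png")
np.savez("pics/b",camera_matrix=ci["camera_matrix"],R=ci["R"],t=ci["t"])
s=2;big=cv2.resize(im[:,:,::-1],None,fx=s,fy=s,interpolation=cv2.INTER_CUBIC)
for k,c in (("D1",(0,0,255)),("T",(0,0,255)),("D1p",(0,255,0))):
    m=(render(P[k][0],P[k][1],ci)>.5).astype(np.uint8);m=cv2.resize(m,None,fx=s,fy=s,interpolation=cv2.INTER_NEAREST)
    cv2.drawContours(big,cv2.findContours(m,0,1)[0],-1,c,1)
for n,k in (("dish_a","D1"),("tray","T")):
    mk=masks(n,"wrist",ci,P[k][1],P[k][0])[1].astype(np.uint8);mk=cv2.resize(mk,None,fx=s,fy=s,interpolation=cv2.INTER_NEAREST)
    cv2.drawContours(big,cv2.findContours(mk,0,1)[0],-1,(255,0,0),1)
m=render(P["T"][0],P["T"][1],ci)+render(P["D1"][0],P["D1"][1],ci);ys,xs=np.nonzero(m)
y0,x0=ys.min()*s-30,xs.min()*s-30
cv2.imwrite("pics/bo.png",big[y0:y0+600,x0:x0+800])
```

```text
(no output)
```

View pics/bo.png

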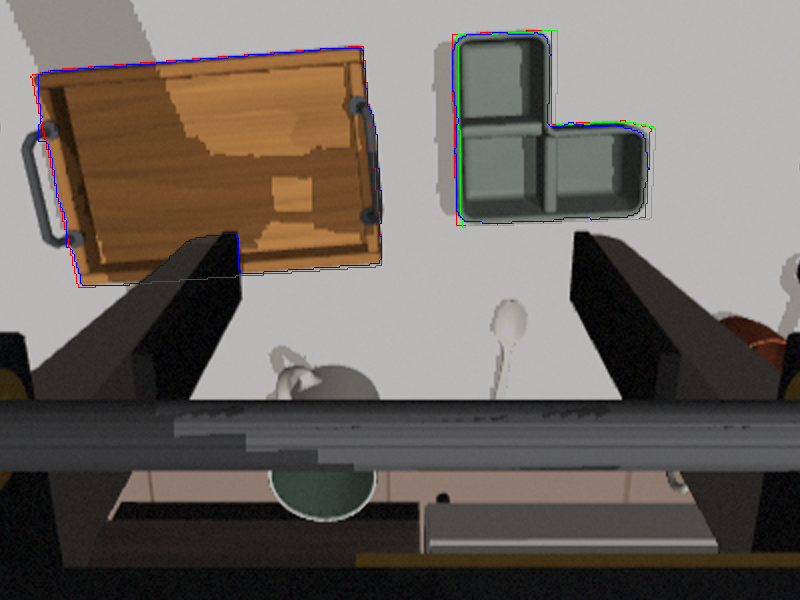

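The red fit outline follows D1 (crop x 455–650, y 35–222) well. The tray outline also fits, but the gripper's finger hides part of it. So I'll measure the tray again from an unobstructed view, then pick up D1.

```bash
cat >> h.py <<'E'
def rot(a): return np.array([[np.cos(a),-np.sin(a)],[np.sin(a),np.cos(a)]])
def tool(p,g,z): xy=np.array(p[:2])+rot(p[2])@np.array(g); return [*xy,z]
E
python3 - <<'E'
from h import *
np.set_printoptions(precision=3,suppress=True)
V=[]
for P in [(545,-120,400),(545,-50,360)]:
    robot.movep(P,down(np.pi/2)); robot.hold(.1); ci,im=snap("wrist"); b=masks("tray","wrist",ci,[528.8,-82.2,.076,0],TRAY)
    if b: V.append((ci,b[1])); print(b[0],*fit(TRAY,[528,-82,.076,0],V[-1:],False),*[w("wrist",d["at"],ci) for d in viewer.pinpoint("tray_floor","wrist")])
print("T",*fit(TRAY,[528,-82,.076,0],V,False),*fit(TRAY,[528,-82,.076,0],V))
D1=[493,164,1.615]; g=(0,-25)
P=tool(D1,g,130); print(P,kin.ik(P,down(D1[2])))
grip(.56,20)
robot.movep(P,down(D1[2])); ci,im=snap("wrist")
for d in viewer.pinpoint("dish_a_rib1","wrist"): print(d["confidence"],w("wrist",d["at"],ci))
b=masks("dish_a","wrist",ci,[*D1,0],DISH); 
if b: print("D1 iou",b[0])
o=robot.observe();print(o["t"],o["tcp_pos"],o["grip_width"],o["contact_force"])
cv2.imwrite("pics/pre.png",im[:,:,::-1])
E
```

```text
0.9726816668764272 [528.943 -82.938   0.083] 0.02626403755275594 [526.442 -83.905   6.801] [729.946  -8.295   0.152]
0.9558920698666551 [528.532 -80.967   0.082] 0.0421995904839461 [526.425 -81.755   6.831] [ 511.123 -334.222    1.606]
T [528.698 -82.105   0.082] 0.0354375809106553 [529.026 -82.06    0.079  -3.831] 0.032384740969960336
[np.float64(517.9755794177413), np.float64(165.10473198021046), 130] [-0.469  0.395  0.121  1.944 -0.064  0.807  1.303]
0.82 [496.889 129.981  36.235]
0.74 [527.274 165.466  37.45 ]
D1 iou 0.9164535443825652
14.4417 [519.213 164.177 131.133] 0.5614083742605144 [0.955 0.572 0.425]
```

View pics/pre.png

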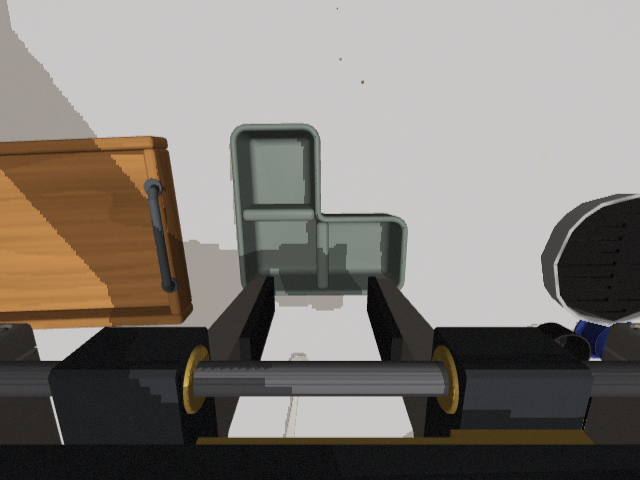

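The fingers (x≈270 and 375) straddle rib1 (x≈322) with room in the compartments. Now I'll grasp and lift.

Run:
```python
from h import *
np.set_printoptions(precision=2,suppress=True)
def st(s): o=robot.observe();print(s,round(o["t"],2),np.array(o["tcp_pos"]),"w",round(o["grip_width"],3),"F",round(o["grip_force"],1),np.array(o["contact_force"]),np.array(o["wrist_torque"]))
D1=[493,164,1.615]; g=(0,-25)
robot.servo_line(tool(D1,g,40),150); st("mid")
robot.servo_line(tool(D1,g,13),60); robot.hold(.1); st("down")
grip(0.0,45); robot.hold(.1); st("grip")
robot.servo_line(tool(D1,g,45),60); robot.hold(.15); st("lift")
robot.servo_line(tool(D1,g,170),200); robot.hold(.15); st("up")
snap("side","s3.png"); snap("wrist","s4.png")
a=cv2.imread("pics/s3.png")[200:380,180:420];b=cv2.imread("pics/s4.png")
cv2.imwrite("pics/up.png",np.hstack([cv2.resize(a,(400,300)),cv2.resize(b,(400,300))]))
```

```text
mid 15.19 [518.61 165.16  40.58] w 0.561 F 0.0 [ 0.69 -0.33 -0.62] [ 0.03 -0.04 -0.  ]
down 15.89 [518.16 165.15  13.14] w 0.559 F 0.0 [ 0.34 -0.32  0.33] [0.03 0.02 0.01]
grip 16.69 [518.   165.17  13.03] w 0.106 F 45.0 [ 0.18 -0.29  0.51] [0.01 0.02 0.04]
lift 17.52 [517.66 164.99  44.64] w 0.109 F 45.0 [ 0.18  0.63 -4.22] [ 0.07 -0.05 -0.05]
up 18.45 [516.95 164.7  168.35] w 0.113 F 45.0 [-0.63 -0.01 -3.28] [ 0.04 -0.04 -0.01]
```

View pics/up.png

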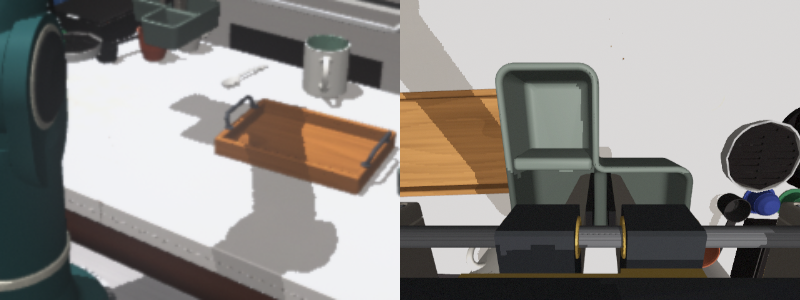

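D1 is held level. I'll carry it over the tray, stop just above the wall tops and check the alignment.

```bash
cat >> h.py <<'E'
def st(s): o=robot.observe();print(s,round(o["t"],2),np.array(o["tcp_pos"]),"w",round(o["grip_width"],3),"F",round(o["grip_force"],1),np.array(o["contact_force"]),np.array(o["wrist_torque"]))
T=[528.4,-82.1,.081]
def slot(y,dyaw): return [*(np.array(T[:2])+rot(T[2])@[0,y]),T[2]+dyaw]
E
python3 - <<'E'
from h import *
np.set_printoptions(precision=2,suppress=True)
p=slot(-35,np.pi/2); g=(0,-25); print(p)
robot.movep(tool(p,g,170),down(p[2])); robot.servo_line(tool(p,g,53),120); robot.hold(.2); st("above")
ci,im=snap("wrist"); ci2,im2=snap("side"); 
cv2.imwrite("pics/ab.png",np.hstack([cv2.resize(im[:,:,::-1][60:360],(480,225)),cv2.resize(im2[200:360,270:480,::-1],(295,225))]))
cv2.imwrite("pics/ab1.png",cv2.resize(im[60:330,100:560,::-1],(800,470)))
cv2.imwrite("pics/ab2.png",cv2.resize(im2[220:340,290:450,::-1],(800,600)))
E
```

```text
[np.float64(531.2319009443199), np.float64(-116.9852452627405), 1.6517963267948965]
above 20.97 [ 556.62 -115.04   53.71] w 0.107 F 45.0 [ 0.28  0.46 -3.56] [ 0.13 -0.02 -0.03]
```

View pics/ab1.png

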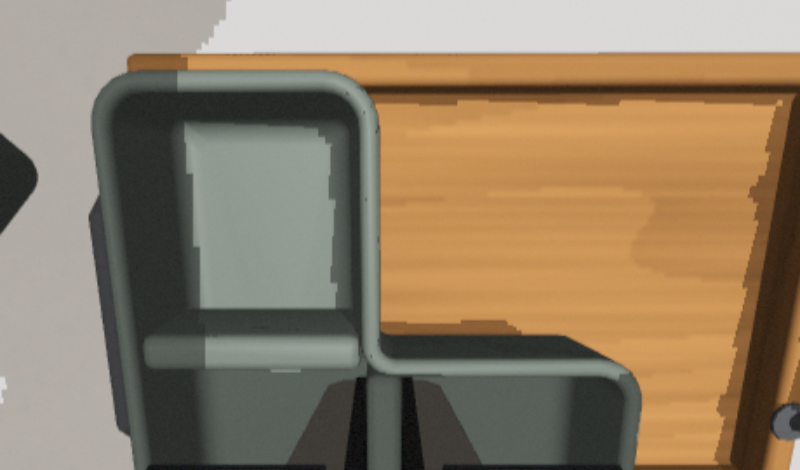

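Run:
```python
from h import *
np.set_printoptions(precision=1,suppress=True)
ci=viewer.camera_info("wrist")
def L(c,z): return rot(-T[2])@(ray(ci,100+c[0]*.575,60+c[1]*.5745,z)[:2]-T[:2])
for n,c,z in [("tray outer top",(600,53),30),("outer2",(300,53),30),("tray inner top edge",(600,87),30),("inner",(750,90),30),("rim near",(200,72),81),("rim near",(300,72),81),("rim near in",(250,93),81),("arm rim inner corner x edge",(378,200),81),("rim left",(95,130),81),("rim left",(110,230),81),("y-arm edge",(480,361),81),("rim right end",(640,440),81)]: print(n,L(c,z))
```

```text
tray outer top [-81.   30.5]
outer2 [-81.1 -61.8]
tray inner top edge [-71.3  31.5]
inner [-70.3  78.5]
rim near [-68.4 -78.1]
rim near [-68.4 -55.3]
rim near in [-63.9 -67. ]
arm rim inner corner x edge [-39.8 -37.6]
rim left [ -55.9 -103.7]
rim left [ -32.7 -103.2]
y-arm edge [  1.3 -11.2]
rim right end [23.9 33.1]
```

View pics/ab2.png

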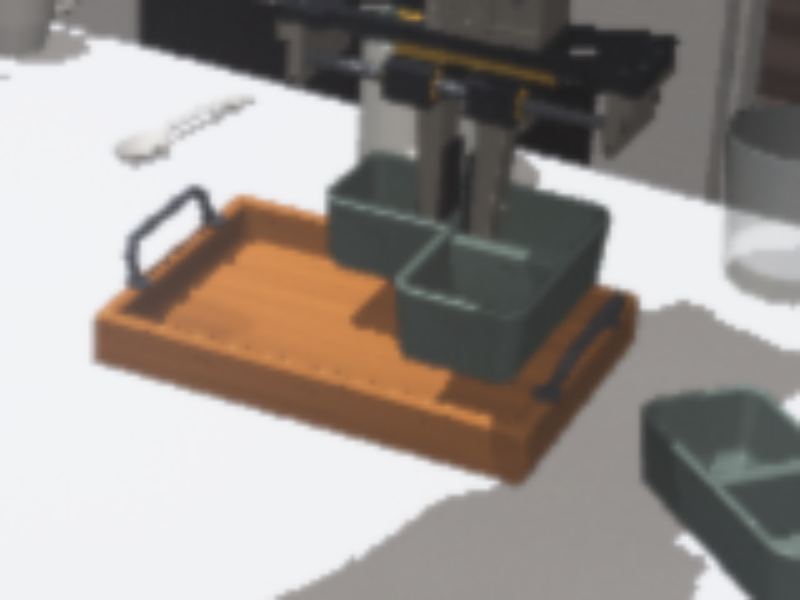

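Every edge lies within 1 mm of its target: rim -68.4 against -69 in x and -103.5 against -104 in y. I'll lower D1 until it makes contact and then release it.

```bash
cat >> h.py <<'E'
def setdown(p,g,z0,zmin,lift=170):
    robot.servo_line(tool(p,g,z0),50); robot.hold(.25); f0=robot.observe()["contact_force"][2]; st("near")
    z=z0
    while z>zmin:
        z-=.7; robot.servo_line(tool(p,g,z),15); robot.hold(.05)
        f=robot.observe()["contact_force"][2]
        if f-f0>3: break
    st(f"contact z={z:.1f} f0={f0:.1f}")
    robot.hold(.2); grip(.4,20); robot.hold(.1); st("open")
    robot.servo_line(tool(p,g,z+40),80); robot.servo_line(tool(p,g,lift),200); st("clear")
E
python3 - <<'E'
from h import *
np.set_printoptions(precision=2,suppress=True)
p=slot(-35,np.pi/2); g=(0,-25)
setdown(p,g,24.5,18.5)
# look at D2 from place over it, both tool yaw options
D2=[507,-336.8,-.676]
for gg,off in (((0,-25),0),((0,-25),np.pi),((-25,0),np.pi/2),((-25,0),-np.pi/2)):
    q=slot(35,-np.pi/2)
    print(gg,off,kin.ik(tool(D2,gg,150),down(D2[2]+off)),kin.ik(tool(q,gg,150),down(q[2]+off)),kin.ik(tool(D2,gg,13),down(D2[2]+off)))
print(robot.observe()["joints"])
E
```

```text
near 22.03 [ 556.4  -114.98   24.82] w 0.103 F 45.0 [-0.02 -0.72 -4.33] [ 0.12 -0.03  0.02]
contact z=20.3 f0=-4.3 23.83 [ 556.35 -114.96   21.06] w 0.104 F 45.0 [-2.55  0.05  5.14] [ 0.11  0.57 -0.01]
open 24.7 [ 556.13 -114.95   20.24] w 0.402 F 0.0 [0.06 0.38 0.1 ] [-0.   -0.01  0.02]
clear 26.05 [ 555.29 -114.67  168.83] w 0.401 F 0.0 [ 0.41 -0.25 -0.36] [-0.02  0.02 -0.  ]
(0, -25) 0 [ 0.01  0.56  0.77  1.81 -0.47  0.97  0.3 ] [-0.95  0.69  1.36  2.07 -0.79  1.06 -0.68] [ 0.09  0.76  0.66  1.86 -0.66  0.76  0.44]
(0, -25) 3.141592653589793 [ 0.91  0.52 -0.45  1.74  0.27  0.94  2.82] [-0.15  0.3   0.21  2.03 -0.09  0.82  1.77] [ 0.75  0.68 -0.23  1.82  0.23  0.68  2.85]
(-25, 0) 1.5707963267948966 [ 0.18  0.45  0.45  1.85 -0.24  0.89  1.64] [-0.46  0.36  0.53  2.   -0.24  0.84  0.29] [ 0.26  0.65  0.34  1.91 -0.35  0.64  1.72]
(-25, 0) -1.5707963267948966 [-0.35  0.86  1.34  1.88 -0.91  1.2  -0.93] [ 0.52  0.43 -0.67  1.93  0.34  0.89  2.9 ] [-0.32  1.19  1.33  1.94 -1.28  1.22 -0.72]
[-0.04  0.38  0.23  1.86 -0.11  0.91  1.89]
```

D1 touched down at the expected height. I'll measure it in the tray, then fetch D2 by rib2.

Run:
```python
from h import *
np.set_printoptions(precision=3,suppress=True)
DT=[f+np.array([0,0,8.]) for f in DISH]
p=slot(-35,np.pi/2)
robot.movep((560,-130,340),down(np.pi/2)); robot.hold(.1); ci,im=snap("wrist"); b=masks("dish_a","wrist",ci,[*p,0],DT)
if b:
    print("iou",b[0]); x,c=fit(DT,[*p,0],[(ci,b[1])],False); print(x,c,"tray frame",rot(-T[2])@(x[:2]-T[:2]),x[2]-T[2]-np.pi/2)
    print("zfree",*fit(DT,[*p,0],[(ci,b[1])]))
D2=[507,-336.8,-.676];g=(-25,0);off=np.pi/2
grip(.56,20)
robot.movep(tool(D2,g,150),down(D2[2]+off)); ci,im=snap("wrist")
for d in viewer.pinpoint("dish_a_rib2","wrist"): print(d["confidence"],w("wrist",d["at"],ci))
print("expect",tool(D2,(-35,0),40),tool(D2,(0,-35),40))
b=masks("dish_a","wrist",ci,[*D2,0],DISH)
if b: print(b[0],*fit(DISH,[*D2,0],[(ci,b[1])],False))
st("pre")
```

```text
iou 0.9554954228500834
[ 531.318 -117.938    1.657] 0.039163413063452675 tray frame [  0.009 -35.957] 0.005116157624262652
zfree [ 531.817 -118.133    1.648   -5.472] 0.02698968277705475
0.95 [ 532.524 -147.201   47.686]
0.75 [ 565.455 -115.017   46.922]
expect [np.float64(479.6971417751751), np.float64(-314.90128011149716), 40] [np.float64(485.10128011149715), np.float64(-364.1028582248249), 40]
0.8721385943815155 [ 507.29  -336.385   -0.657] 0.12192102358140464
pre 28.62 [ 489.179 -320.108  151.096] w 0.563 F 0.0 [0.302 0.44  0.487] [-0.041 -0.014 -0.012]
```

D1 sits in the tray at (0, -36) with a yaw error below 0.3°, and its rib tops are at 47 mm, so it stands flat. Now I'll pick up D2.

Run:
```python
from h import *
np.set_printoptions(precision=2,suppress=True)
D2=[507,-336.7,-.672];g=(-25,0);off=np.pi/2
robot.servo_line(tool(D2,g,40),150)
robot.servo_line(tool(D2,g,13),60); robot.hold(.1); st("down")
grip(0.0,45); robot.hold(.1); st("grip")
robot.servo_line(tool(D2,g,45),60); robot.hold(.15); st("lift")
robot.servo_line(tool(D2,g,170),200)
q=slot(35,-np.pi/2)
robot.movep(tool(q,g,170),down(q[2]+off)); robot.servo_line(tool(q,g,80),120); robot.hold(.2); st("above")
ci,im=snap("wrist");ci2,im2=snap("side")
cv2.imwrite("pics/z1.png",cv2.resize(im[:360,:,::-1],(800,450)))
np.save("pics/z2.npy",im2)
print(ci["R"])
```

```text
down 30.2 [ 487.54 -321.31   13.14] w 0.558 F 0.0 [ 0.02  0.23 -0.47] [-0.03  0.09  0.01]
grip 31.0 [ 487.47 -321.13   13.04] w 0.103 F 45.0 [ 0.18 -0.43  0.89] [-0.02  0.06  0.11]
lift 31.83 [ 487.14 -320.91   44.62] w 0.105 F 45.0 [-0.06 -0.06 -4.2 ] [0.05 0.01 0.02]
above 34.92 [524.09 -22.21  80.74] w 0.1 F 45.0 [-0.07 -0.41 -4.16] [-0.04  0.01  0.  ]
[[ 1.    0.08  0.  ]
 [ 0.08 -0.96  0.26]
 [ 0.02 -0.26 -0.96]]
```

View pics/z1.png

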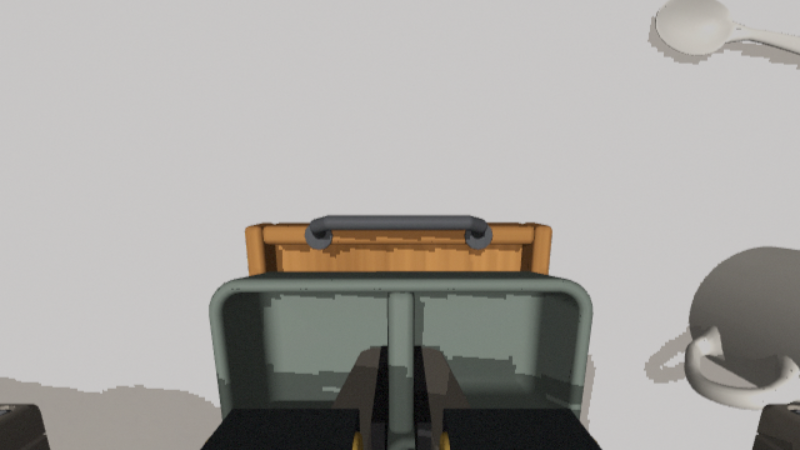

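The view shows D2 with its long side at the +y end (rim x 210–592) above the tray's end wall (x 246–551, y 232), and everything is square. I'll check this in numbers.

Run:
```python
from h import *
np.set_printoptions(precision=1,suppress=True)
ci=viewer.camera_info("wrist")
def L(c,z): return rot(-T[2])@(ray(ci,c[0]/1.25,c[1]/1.25,z)[:2]-T[:2])
for n,c,z in [("rim L",(210,310),109),("rim R",(592,310),109),("rim end",(300,279),109),("rim end",(500,279),109),("tray L",(246,235),30),("tray R",(551,235),30),("tray end top outer",(280,225),30),("tray end",(520,225),30),("inner",(400,244),30)]: print(n,L(c,z))
st("")
```

```text
rim L [-66.3  93.2]
rim R [68.9 93.1]
rim end [-33.8 104.3]
rim end [ 35.6 104.3]
tray L [-80.1 112. ]
tray R [ 80.3 111.8]
tray end top outer [-61.8 117.1]
tray end [ 63.6 117. ]
inner [  0.9 107.2]
 35.02 [523.9 -22.2  80.5] w 0.107 F 45.0 [-0.1  0.3 -3.7] [-0.  0. -0.]
```

Run:
```python
from h import *
np.set_printoptions(precision=2,suppress=True)
g=(-25,0); q=slot(35,-np.pi/2); q[:2]=np.array(q[:2])+rot(T[2])@[-.7,.2]
robot.servo_line(tool(q,g,62),60)
for z in (52,44,36,30,26):
    robot.servo_line(tool(q,g,z),50); robot.hold(.05); o=robot.observe(); F=np.array(o["contact_force"]); print(z,np.array(o["tcp_pos"]),F,np.array(o["wrist_torque"]))
    if F[2]>0: print("JAM"); break
else: setdown(q,g,24.5,18.5)
```

```text
52 [522.75 -22.19  51.85] [-0.18  0.52 -4.45] [ 0.02  0.   -0.04]
44 [522.67 -22.2   43.8 ] [-0.63 -0.02 -4.06] [ 0.02 -0.02  0.  ]
36 [522.66 -22.2   35.77] [-0.22 -0.4  -4.39] [-0.07  0.   -0.06]
30 [522.65 -22.2   29.8 ] [-0.08  0.79 -4.3 ] [ 0.   -0.03  0.02]
26 [522.72 -22.17  25.86] [-0.67 -0.57 -4.21] [-0.01 -0.04 -0.01]
near 37.71 [522.87 -22.14  24.55] w 0.104 F 45.0 [ 0.07 -0.27 -3.94] [0.06 0.01 0.  ]
contact z=20.3 f0=-3.9 39.51 [522.96 -22.14  20.99] w 0.105 F 45.0 [-1.71  0.26  5.45] [-0.05  0.61 -0.04]
open 40.38 [522.83 -22.17  20.26] w 0.4 F 0.0 [-0.37  0.46 -0.21] [-0.12  0.08  0.03]
clear 41.73 [522.02 -21.95 169.  ] w 0.403 F 0.0 [-0.76 -0.55 -1.2 ] [-0.09  0.09 -0.07]
```

D2 went down without jamming and touched at the same height as D1. I'll check both poses numerically, and check that the bystanders haven't moved.

Run:
```python
from h import *
np.set_printoptions(precision=2,suppress=True)
DT=[f+np.array([0,0,8.]) for f in DISH]
robot.movep((560,-90,380),down(np.pi/2)); robot.hold(.15); ci,im=snap("wrist")
for n,p in (("D1",slot(-35,np.pi/2)),("D2",slot(35,-np.pi/2))):
    b=masks("dish_a","wrist",ci,[*p,0],DT)
    if b: x,c=fit(DT,[*p,0],[(ci,b[1])],False); print(n,b[0],c,"tray frame",rot(-T[2])@(x[:2]-T[:2]),x[2]-p[2])
for n in ("dish_a_rib1","tray"):
    for d in viewer.pinpoint(n,"wrist"): print(n,round(d["confidence"],2),w("wrist",d["at"],ci))
ci,im=snap("side")
for n in ("mug","glass"):
    for d in viewer.pinpoint(n,"side"): print(n,round(d["confidence"],2),w("side",d["at"],ci))
st("")
```

```text
D1 0.9597840146779527 0.034147803265450326 tray frame [ -0.27 -35.59] -0.002080901019987369
D2 0.9619716538098779 0.036617714589279766 tray frame [ 0.29 35.24] -0.001996159368469419
dish_a_rib1 0.89 [ 535.76 -148.17   46.86]
dish_a_rib1 0.83 [ 566.45 -112.6    46.17]
dish_a_rib1 0.58 [706.21 146.3   -1.63]
tray 0.61 [528.9  -81.63   4.01]
mug 0.68 [727.36  -5.34  -1.09]
glass 0.88 [ 732.49 -228.58    2.53]
 43.59 [559.99 -89.94 380.  ] w 0.394 F 0.0 [-0.01 -0.28 -0.45] [ 0.02 -0.01 -0.  ]
```

Both dishes are within 0.6 mm of their places and the bystanders haven't moved, so I'm handing in.

```bash
python3 -c "
from h import *
print(robot.job_done())"
```

```text
the job is handed in; nothing more can be done
None
```

Both dishes are in the tray, interlocked and set down gently, within about 0.6 mm of their places by the last camera measurement; the mug, glass and tray measured unmoved (the teaspoon was not re-measured), and I handed the job in at about 44 s.

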